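# Free a seized latch knob and take out the heat sink

## Robot

A 6-joint arm with a two-finger parallel gripper is mounted at the origin on the work surface. World frame = base frame: x ahead of the robot, y to its left, z up, the work surface at z = 0. Lengths are in m, angles in rad, forces in N, time in s.
With the tool pointing down it reaches from about 0.3 to 0.875 m from the base axis. Payload 6.4 kg.
Tool frame: the origin (TCP) lies between the finger pads; the fingertips stand ctrl.tip_extent ahead of it and the grasp point (between the pads) is the TCP (ctrl.tip_extent is the distance from the TCP to the fingertips, in m); z points along the fingers, y is the line along which they close (so a half turn about z gives the same grasp; the last joint's range is limited). The gripper opens to 85 mm and grips with 20 to 120 N. Pads are 22 mm wide; open, the fingers measure 114 mm over their backs; the gripper's body (76 mm by 85 mm) begins 54 mm behind the grasp point. The pads swing forward as they close: fully open they stand 13 mm farther back than shut.
Start: joints at [1.133, 0.181, 1.607, -0, 1.354, -0.206], TCP at [0.132, 0.56, 0.25] pointing down, gripper open.
Joint ranges: [-2.99, 2.99], [-0.89, 2.07], [0.3, 2.58], [-1.14, 4.28], [0, 2.63], [-3.12, 3.12]. Speed limits (rad/s): [2.57, 2.57, 3.01, 3.14, 3.14, 3.14].

## Interface

Orientations are given as a unit quaternion [w, x, y, z].
In Python, from bench import ctrl gives the robot as it stands.
- The arm moves only by the tool send_rows, never from a script. Its arguments are lists of equal length, an entry for each row: "dr": the turn, a rotation vector about the tool's x, y, z in units of 6 degrees (1.0 is 6 degrees), a list of three; "xyz": the shift along the tool's x, y, z in cm, a list of three; "jaw": the opening in per cent of the stroke, from 0 (shut) to 100 (fully open). In form: {"dr": [[wx, wy, wz], ...], "xyz": [[dx, dy, dz], ...], "jaw": [jaw, ...]}. A call has exactly 8 rows; each row is the pose to reach, as a shift and turn from the pose commanded when the call began, along the tool's axes at that moment; what a row does not reach only later rows make up. A row lasts 1/8 s, in which the tool goes at most 62.5 mm and 10.7 degrees, less where a joint would pass 70% of its speed; a pose out of reach is approached as far as the arm can. A call with a gripper value outside its range is refused whole. The fingers move at their own pace and stop on an object; the grip force is fixed at half the most. Time passes only in rows, so rows that repeat a pose let the fingers close, or fill a call up. It gives the time, the measured TCP pose, the force, the opening and the grip force at its end, in the units of the state.
- ctrl.get_obs(): the state, without advancing time (a new reading comes with each control period).
- ctrl.camera(name): name is "scene" or "top" or "wrist"; returns the picture (400x640x3 uint8, red, green, blue); there is no depth.
- ctrl.calibration(name): a dict with "camera_matrix" (3x3 intrinsics, pixels), "D" ([k1, k2, p1, p2, k3] as OpenCV has them; the pictures are not rectified), "world_from_camera" (4x4, takes a point from camera to world coordinates). Camera axes: x right, y up, looking along -z (the intrinsics and any distortion apply to the point x, -y, -z); pixel columns grow to the right and rows downward; lengths in m; the calibration is good to about 2 mm. A picture is of the moment at which its call begins: read the wrist's pose just before it. calibration takes no time and is no camera call; for the wrist camera it gives the pose at the moment of the call.
- ctrl.hand_in(): hands the job in; it is judged then, once.
The state is a dict: "time_s": time; "q": joint angles; "dq": joint speeds; "joint_efforts": joint torques, N m; "eef_pos": TCP position; "eef_rot": TCP orientation; "wrist_force": force on the tool from outside, world axes, zero at the start; "torque": the same for the moment, N m; "opening": opening from 0.0 (shut) to 1.0 (fully open); "grasp_force": force on a finger pad.
Only numpy, scipy, OpenCV 4.12 (cv2) and the standard library are available. Lean on these libraries where they do the work, as an engineer would, in place of code of your own. Each camera call takes 0.05 s, during which the arm holds its last target. There are 200 camera calls.

## Task

The red wing knob of the latch that holds down the heat sink on the opened power supply has seized. Rock it back and forth in small arcs, turning each way until it stops firmly, until it breaks free, then turn it anticlockwise about a quarter turn so the orange tongue is clear; never wring it harder than 1.2 newton metres, or its stem shears off. Then lift the heat sink out and set it down, not dropped, base down inside the blue parts tray, leaving the other things alone.

Things in the scene. Friction and masses are not known exactly. Their poses are not given: they have to be found in the camera images.
- chassis: Fixed opened power supply: aluminium pan 220 (x) x 240 (y) x 12 mm with a tan board, top 15 mm above the table. Origin: centre of its underside, on the table; z up. Latch axis upright at chassis (0, +35) mm; heat sink seat centred at (0, -50) mm between white guides 6 mm high, 2.5 mm play. Fixed parts stand up to 26 mm above the board in its +x +y corner, up to 10 mm near its -x edge.
- wing_grip (a point): On the latch axis, 58 mm above the table: where to grip the red wing knob. The wing is an upright plate 12 mm thick (point x), 44 mm long (point y), from 41 to 69 mm above the table; grip it across its thickness, fingers closing along point x. z up. It turns about the vertical through this point. Its -y is where the orange tongue points while the stem is unwound.
- latch (a joint): Angle of the latch stem and its orange tongue, rad: about 0 = tongue over the heat sink, grows anticlockwise seen from above, end stops at -0.5 and 1.75; stays where left. Seized at first: it turns only between two unyielding corroded stops, up to 0.2 rad to either side of 0, different at every stroke. The tongue clears the heat sink from 0.85 rad; the job needs more than 1.1 rad.
- stem_foot (a point): Foot of the latch stem on the board, on its axis, 15 mm above the table, fixed; axes as the chassis. How it frees: every stroke pressed home against the other stop than the last loosens a notch; pressing the same stop again gains nothing. Drag on the way 0.1 to 0.55 N m; at 0.7 N m it is home. After 2 to 7 alternate strokes the anticlockwise stop is gone and drag is 0.1 N m.
- wing (a joint): Wind-up of the red wing knob against the stem, rad: 0 = unloaded, positive anticlockwise. The stem is springy, 4 N m per rad, so this shows the torque applied; it shears beyond 0.30 rad (1.2 N m) either way. The knob's own direction is the chassis yaw + latch + wing.
- tongue_tip (a point): Tip of the orange tongue (12 mm wide, 6 mm thick), on its upper face, 68 mm from the latch axis and 31.5 mm above the table. While latched the tongue overlaps the heat sink's base by 15 mm with 2.5 mm of air between.
- heatsink: Loose aluminium heat sink, 0.13 to 0.25 kg: base plate 90 (x) x 64 (y) x 8 mm, one upright web 12 mm thick (x), 30 mm long (y), top 48 mm above the underside, centred at heat sink (0, -10) mm; low fins up to 16 mm high at the two x ends. Origin: centre of its underside; z up. It starts on the board, its axes along the chassis axes.
- web_grip (a point): Grip point of the heat sink's web: 36 mm above the heat sink's underside, in the middle of the web; axes as the heat sink's. Grip across the 12 mm thickness, fingers closing along heat sink x.
- tray: Fixed blue open parts tray, 170 (x) x 150 (y) x 32 mm outside, walls and floor 5 mm thick. Origin: centre of its underside, on the table; z up.
- coil: Loose copper ring coil, 30 mm across, 12 mm high, lying on the board in its -x +y corner; leave alone. Origin: centre of its underside.
- screwdriver: Screwdriver 170 mm long lying on the bench beyond the work; leave alone. Origin: middle of its underside.
- screw_jar: Clear jar 44 mm across, 55 mm high with black cap, beyond the work; leave alone. Origin: centre of its underside.
- meter: Yellow hand-held meter 75 x 150 x 34 mm lying on the bench beyond the work; leave alone. Origin: centre of its underside.
There are look-alikes about, which are no part of the job. Several things look just like the tray: the one meant starts nearest to the robot's base. Of the things shaped like the heatsink, the aluminium one is meant.

How it is judged:
On the way, in this order (a step that is already met when the one before it is completed fails the run):
1. the latch is broken free and turned anticlockwise past 1.1 rad while the heat sink still lies in its seat (value of joint latch above 1.1 rad and distance of heatsink from where it was at the start of the episode below 0.012 m), for 0.1 s.
2. the heat sink is lifted more than 30 mm off the board (z of heatsink in the frame of chassis above 0.045 m), for 0.1 s.
At the end, for the whole second after the job is handed in: The latch stands past 1.1 rad; the heat sink lies flat on its base (within 0.1 rad) on the tray's floor (underside within 4 mm of the floor), its centre within 60 mm of the tray's centre along each tray axis, at rest and released (value of joint latch above 1.1 rad and x of heatsink in the frame of tray between -0.06 and 0.06 m and y of heatsink in the frame of tray between -0.06 and 0.06 m and z of heatsink in the frame of tray between 0 and 0.009 m and angle between heatsink's own z axis and vertical below 0.1 rad and linear speed of heatsink below 0.02 m/s and contact force between the fingers and heatsink below 0.1 N); the robot touches nothing.
It fails at once if the knob is wrung harder than 1.2 N m (wind-up beyond 0.30 rad): the stem shears (value of joint wing above 0.3 rad or value of joint wing below -0.3 rad).
It fails at once if the heat sink is let go in the air (underside more than 32 mm above the table and no finger on it) (height (world z) of heatsink above 0.032 m and contact force between the fingers and heatsink below 0.05 N).
It fails at once if a bystander (coil, screwdriver, jar, meter) is moved more than 25 mm (distance of any of coil, screwdriver, screw_jar, meter from where it was at the start of the episode above 0.025 m).
It also fails if it takes over 72 s, if anything falls off the work surface, if the arm or the gripper's body presses on something with over 40 N, if the wrist force passes 120 N, or if a joint passes its speed limit or range.

## Working session

There is one attempt and no reset: what is moved stays moved. The work goes in short steps, Python scripts to look and compute and a tool call to move; the robot and the scene stay as the last step left them, time stands still between calls to the robot, and variables do not carry over. Pictures are saved under pics/ and viewed, at most 10 in all, crops included, and the job is handed in when it is done.

Besides the shell and the picture viewer there is one more tool, called after "Request:" as name(argument=value, ...) on one line, values as JSON. send_rows: Moves the arm, as the interface text tells. Its arguments: {"type":"object","properties":{"dr":{"type":"array","items":{"type":"array","items":{"type":"number"}}},"xyz":{"type":"array","items":{"type":"array","items":{"type":"number"}}},"jaw":{"type":"array","items":{"type":"number"}}},"required":["dr","xyz","jaw"]}

```bash
mkdir -p pics; python3 - <<'E'
from bench import ctrl
import cv2
o=ctrl.get_obs()
print({k:o[k] for k in('time_s','eef_pos','eef_rot','wrist_force','torque','opening')},ctrl.tip_extent)
for n in('scene','top'):
    cv2.imwrite(f'pics/{n}0.png',ctrl.camera(n)[:,:,::-1])
    print(n,ctrl.calibration(n))
E
```

```text
{'time_s': 0.0, 'eef_pos': array([0.1318448 , 0.55914856, 0.24941539]), 'eef_rot': array([-2.72713757e-04,  1.15641873e-01,  9.93290602e-01, -8.14482724e-04]), 'wrist_force': array([0.80006982, 0.07292159, 0.14693739]), 'torque': array([-0.04141464, -0.04492113, -0.01398619]), 'opening': 0.9978426310047077} 0.019
scene {'camera_matrix': array([[377.41018345,   0.        , 309.44452891],
       [  0.        , 377.41018345, 198.75213805],
       [  0.        ,   0.        ,   1.        ]]), 'D': array([-0.01706916,  0.        ,  0.        ,  0.        ,  0.        ]), 'world_from_camera': array([[-0.88266927, -0.37753347,  0.27993472,  0.78526898],
       [ 0.46998959, -0.70625328,  0.52944885,  0.34388369],
       [-0.00217984,  0.59889463,  0.80082487,  0.69212565],
       [ 0.        ,  0.        ,  0.        ,  1.        ]])}
top {'camera_matrix': array([[369.12794119,   0.        , 312.64566126],
       [  0.        , 369.12794119, 202.13370974],
       [  0.        ,   0.        ,   1.        ]]), 'D': array([0.01228446, 0.        , 0.        , 0.        , 0.        ]), 'world_from_camera': array([[ 0.00170537,  0.99013091, -0.14013521,  0.44348971],
       [-0.99930702,  0.00689803,  0.03657729, -0.06053005],
       [ 0.03718296,  0.13997572,  0.98945653,  0.92237824],
       [ 0.        ,  0.        ,  0.        ,  1.        ]])}
```

View pics/top0.png

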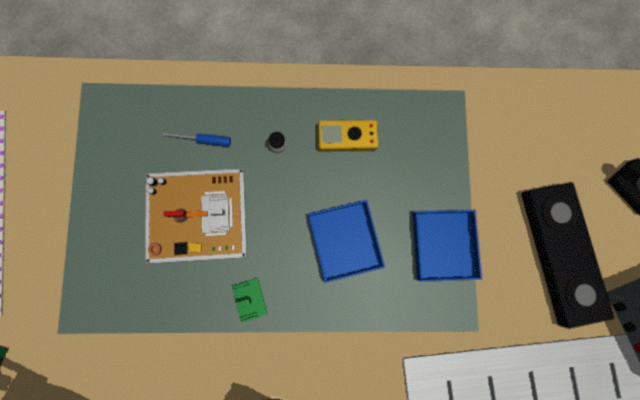

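View pics/scene0.png

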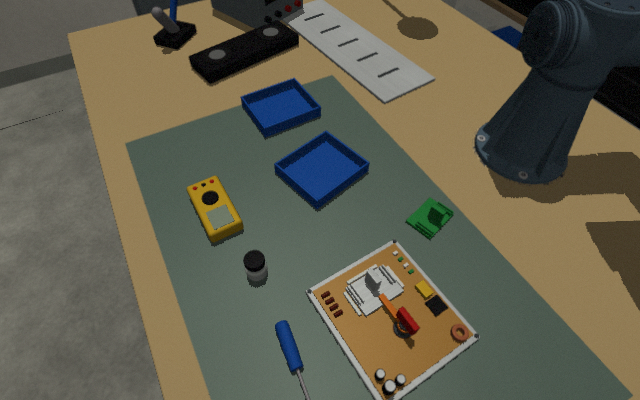

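```bash
cat > h.py <<'E'
import numpy as np,cv2
from bench import ctrl
def ray(n,uv,z,cal=None):
    c=cal or ctrl.calibration(n); T=c['world_from_camera']
    p=cv2.undistortPoints(np.array(uv,float).reshape(-1,1,2),c['camera_matrix'],c['D']).reshape(-1,2)
    d=np.c_[p[:,0],-p[:,1],-np.ones(len(p))]@T[:3,:3].T
    o=T[:3,3]; return o+d*((z-o[2])/d[:,2])[:,None]
E
python3 - <<'E'
import cv2
a=cv2.imread('pics/top0.png')
cv2.imwrite('pics/c1.png',cv2.resize(a[160:272,135:260],None,fx=5,fy=5,interpolation=cv2.INTER_CUBIC))
cv2.imwrite('pics/c2.png',cv2.resize(a[190:290,300:490],None,fx=4,fy=4,interpolation=cv2.INTER_CUBIC))
E
```

```text
(no output)
```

View pics/c1.png

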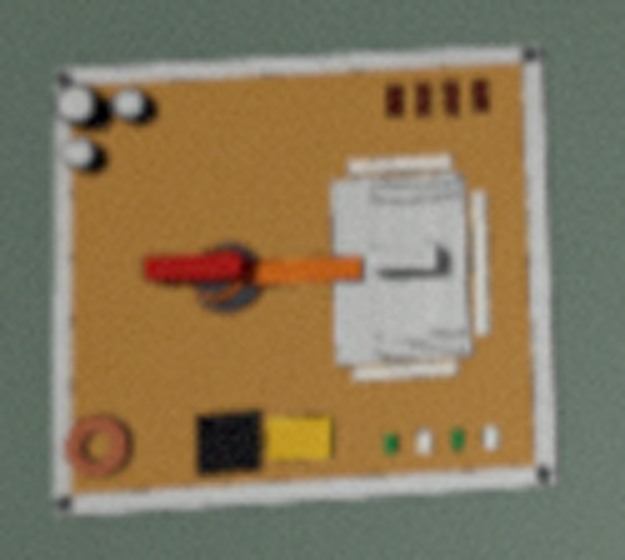

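View pics/c2.png

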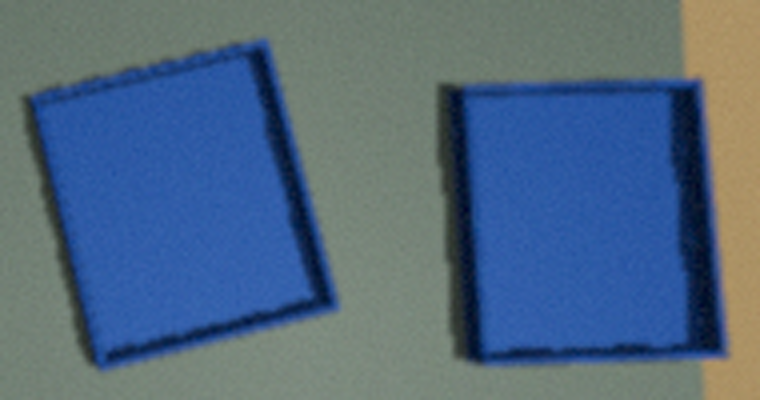

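```bash
python3 - <<'E'
from h import *
def o(P,f,x,y): return (np.array(P,float)+.5)/f-.5+[x,y]
def show(n,P,z):
    w=ray('top',P,z)[:,:2]; c=w.mean(0)
    e=w[[1,2,3,0]]-w
    print(n,c.round(4),'r',np.hypot(*c).round(3),'len',np.hypot(*e.T).round(3),'ang',np.degrees(np.arctan2(e[:,1],e[:,0])).round(1)); return c
show('ch',o([(60,72),(537,48),(551,483),(57,510)],5,135,160),.012)
show('trL',o([(30,95),(268,40),(337,305),(98,368)],4,300,190),.032)
show('trR',o([(460,83),(700,80),(727,355),(478,360)],4,300,190),.032)
print('wing top ends',ray('top',o([(146,269),(248,265)],5,135,160),.069))
print('tongue tip',ray('top',o([(363,269)],5,135,160),.0315))
print('hs base corners',ray('top',o([(333,180),(336,365),(470,355),(464,174)],5,135,160),.023))
E
```

```text
ch [0.5398 0.1935] r 0.573 len [0.234 0.216 0.234 0.214] ang [ -86.4 -176.6   93.1    3.3]
trL [ 0.4788 -0.1728] r 0.509 len [0.15  0.165 0.148 0.167] ang [ -76.6 -166.5  104.4   14.1]
trR [ 0.4691 -0.4211] r 0.63 len [0.149 0.166 0.151 0.167] ang [ -88.9 -177.9   91.2    1.5]
wing top ends [[0.53595174 0.24857979 0.069     ]
 [0.53805074 0.20272272 0.069     ]]
tongue tip [[0.54058335 0.15979769 0.0315    ]]
hs base corners [[0.58506181 0.17815831 0.023     ]
 [0.49502705 0.1727945  0.023     ]
 [0.50005814 0.10910851 0.023     ]
 [0.58852482 0.11498162 0.023     ]]
```

```bash
cat >> h.py <<'E'
from scipy.spatial.transform import Rotation as R
def plan(p,yaw):
    """shift (cm, tool axes) and turn (6 deg units) to reach p, pointing down, tool y at world yaw (deg)"""
    o=ctrl.get_obs(); q=o['eef_rot']; R0=R.from_quat([q[1],q[2],q[3],q[0]])
    a=np.radians(yaw); y=np.array([np.cos(a),np.sin(a),0]); z=np.array([0,0,-1.]); x=np.cross(y,z)
    Rt=R.from_matrix(np.c_[x,y,z])
    print('t',o['time_s'],'xyz',(R0.inv().apply(np.array(p)-o['eef_pos'])*100).round(2),'dr',(np.degrees((R0.inv()*Rt).as_rotvec())/6).round(2),'q',o['q'].round(2))
E
python3 -c "
from h import *
plan([.5375,.227,.2],3.3)"
```

```text
t 0.1 xyz [-47.11 -23.     4.97] dr [-2.000e-02  1.000e-02  1.224e+01] q [ 1.13  0.18  1.61  0.    1.35 -0.21]
```

Request:
send_rows(dr=[[0,0,1.5],[0,0,3],[0,0,4.5],[0,0,6.1],[0,0,7.6],[0,0,9.1],[0,0,10.7],[0,0,12.24]], xyz=[[-5.9,-2.9,0.6],[-11.8,-5.8,1.2],[-17.7,-8.6,1.9],[-23.6,-11.5,2.5],[-29.4,-14.4,3.1],[-35.3,-17.3,3.7],[-41.2,-20.1,4.3],[-47.1,-23,5]], jaw=[100,100,100,100,100,100,100,100])

```text
time_s: 1.1
eef_pos: [0.5184, 0.2428, 0.2026]
eef_rot: [-0.0, 0.689, 0.725, -0.0]
wrist_force: [-0.0, 0.3, -0.6]
opening: 0.998
grasp_force: 0.0
```

```bash
python3 - <<'E'
from h import *
import json
ctrl.camera('wrist')
ctrl.camera('wrist');ctrl.camera('wrist')
plan([.5375,.227,.2],3.3)
c=ctrl.calibration('wrist'); im=ctrl.camera('wrist')
cv2.imwrite('pics/w0.png',im[:,:,::-1])
np.savez('w0.npz',**c); print(c['world_from_camera'].round(3))
E
```

```text
t 1.25 xyz [-1.58  1.8   0.2 ] dr [-0.01  0.   -0.05] q [ 0.23  0.22  1.66 -0.    1.26  0.18]
[[ 0.999 -0.05  -0.015  0.514]
 [ 0.052  0.946  0.321  0.325]
 [-0.002 -0.321  0.947  0.326]
 [ 0.     0.     0.     1.   ]]
```

View pics/w0.png

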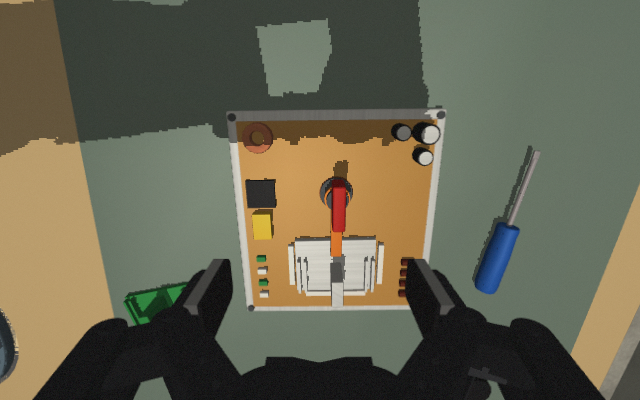

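```bash
python3 - <<'E'
import cv2
a=cv2.imread('pics/w0.png')
cv2.imwrite('pics/c3.png',cv2.resize(a[165:315,275:405],None,fx=4,fy=4,interpolation=cv2.INTER_CUBIC))
E
```

```text
(no output)
```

View pics/c3.png

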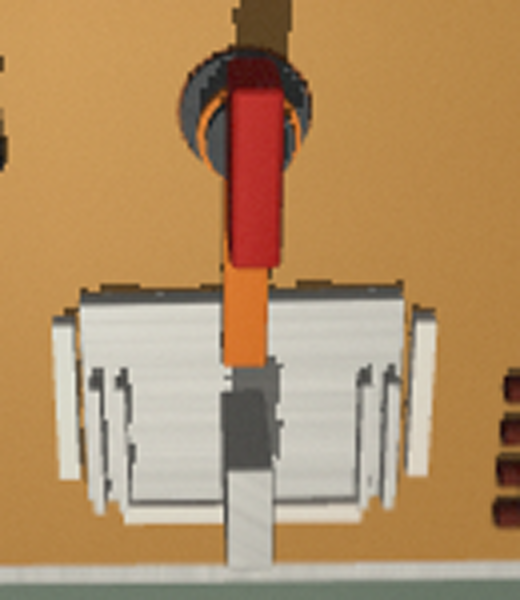

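```bash
python3 - <<'E'
from h import *
c=dict(np.load('w0.npz'))
o=lambda P:(np.array(P,float)+.5)/4-.5+[275,165]
def s(n,P,z):
    w=ray('',P,z,c)[:,:2]; m=w.mean(0); a=(w[0]+w[1]-w[2]-w[3]); print(n,w.round(4).tolist(),m.round(4),'yaw',np.degrees(np.arctan2(-a[0],a[1])).round(2))
s('wing',o([(230,88),(281,86),(282,266),(233,268)]),.069)
s('web',o([(228,470),(272,468),(273,565),(229,568)]),.063)
w=ray('',o([(82,300),(403,295)]),.023,c); print('hs back',w.round(4))
s('pan',[(229,111),(445,110),(433,308),(247,311)],.012)
E
```

```text
wing [[0.5296, 0.2504], [0.5407, 0.2514], [0.5444, 0.2084], [0.5332, 0.2073]] [0.537  0.2294] yaw 4.83
web [[0.5361, 0.149], [0.5471, 0.1502], [0.5497, 0.121], [0.5384, 0.1195]] [0.5428 0.1349] yaw 4.67
hs back [[0.4958 0.1744 0.023 ]
 [0.5837 0.1806 0.023 ]]
pan [[0.4255, 0.3065], [0.6396, 0.3189], [0.6687, 0.084], [0.4378, 0.0672]] [0.5429 0.1941] yaw 4.99
```

```bash
python3 -c "
from h import *
plan([.5372,.2288,.059],4.0)"
```

```text
t 1.3 xyz [-1.55  1.93 14.31] dr [-0.02  0.   -0.14] q [0.23 0.22 1.66 0.   1.26 0.18]
```

Request:
send_rows(dr=[[0,0,-0.14],[0,0,-0.14],[0,0,-0.14],[0,0,-0.14],[0,0,-0.14],[0,0,-0.14],[0,0,-0.14],[0,0,-0.14]], xyz=[[-0.8,1,2],[-1.55,1.93,5],[-1.55,1.93,8],[-1.55,1.93,11],[-1.55,1.93,13],[-1.55,1.93,14.3],[-1.55,1.93,14.3],[-1.55,1.93,14.3]], jaw=[100,100,100,100,80,60,40,35])

```text
time_s: 2.3
eef_pos: [0.5382, 0.2302, 0.061]
eef_rot: [0.001, 0.681, 0.732, 0.001]
wrist_force: [0.3, -0.2, -1.1]
opening: 0.349
grasp_force: 0.0
```

```bash
python3 -c "
from h import *
plan([.5372,.2288,.058],4.0); o=ctrl.get_obs(); print(o['eef_pos'],o['opening'],o['torque'],o['wrist_force'])"
```

```text
t 2.3 xyz [-0.14 -0.11  0.3 ] dr [ 0.02 -0.    0.02] q [ 0.2   0.44  1.7  -0.    1.    0.13]
[0.53816065 0.23023269 0.06099317] 0.3486216377359 [-0.00301647  0.03553145  0.01765586] [ 0.31029016 -0.15347149 -1.10268277]
```

Request:
send_rows(dr=[[0,0,0],[0,0,0],[0,0,0],[0,0,0],[0,0,0],[0,0,0],[0,0,0],[0,0,0]], xyz=[[-0.1,-0.1,0.1],[-0.1,-0.1,0.1],[-0.1,-0.1,0.1],[-0.1,-0.1,0.1],[-0.1,-0.1,0.1],[-0.1,-0.1,0.1],[-0.1,-0.1,0.1],[-0.1,-0.1,0.1]], jaw=[30,20,10,0,0,0,0,0])

```text
time_s: 3.3
eef_pos: [0.5377, 0.2288, 0.0615]
eef_rot: [0.001, 0.681, 0.732, 0.001]
wrist_force: [-4.0, -2.4, 13.8]
opening: 0.13
grasp_force: 102.2
```

```bash
cat >> h.py <<'E'
def st():
    o=ctrl.get_obs(); q=o['eef_rot']; M=R.from_quat([q[1],q[2],q[3],q[0]]).as_matrix()
    print('t',round(o['time_s'],2),'pos',o['eef_pos'].round(4),'yaw',np.degrees(np.arctan2(M[1,1],M[0,1])).round(2),'tq',o['torque'].round(3),'F',o['wrist_force'].round(1),'open',round(o['opening'],3),'gf',round(o['grasp_force'],1))
E
python3 -c "
from h import *
st()"
```

```text
t 3.3 pos [0.5377 0.2288 0.0615] yaw 4.12 tq [-0.381  0.551 -0.036] F [-4.  -2.4 13.8] open 0.13 gf 102.2
```

Request:
send_rows(dr=[[0,0,-0.4],[0,0,-0.8],[0,0,-1.2],[0,0,-1.5],[0,0,-1.8],[0,0,-1.8],[0,0,-1.8],[0,0,-1.8]], xyz=[[0,0,0],[0,0,0],[0,0,0],[0,0,0],[0,0,0],[0,0,0],[0,0,0],[0,0,0]], jaw=[0,0,0,0,0,0,0,0])

```text
time_s: 4.3
eef_pos: [0.5376, 0.2288, 0.0614]
eef_rot: [0.001, 0.609, 0.793, 0.001]
wrist_force: [-3.9, -2.7, 13.4]
opening: 0.125
grasp_force: 102.1
```

```bash
python3 -c "
from h import *
st()"
```

```text
t 4.3 pos [0.5376 0.2288 0.0614] yaw 14.91 tq [-0.356  0.553 -0.125] F [-3.9 -2.7 13.4] open 0.125 gf 102.1
```

Request:
send_rows(dr=[[0,0,-0.4],[0,0,-0.8],[0,0,-1.2],[0,0,-1.5],[0,0,-1.8],[0,0,-1.8],[0,0,-1.8],[0,0,-1.8]], xyz=[[0,0,0],[0,0,0],[0,0,0],[0,0,0],[0,0,0],[0,0,0],[0,0,0],[0,0,0]], jaw=[0,0,0,0,0,0,0,0])

```text
time_s: 5.3
eef_pos: [0.5376, 0.2288, 0.0614]
eef_rot: [0.001, 0.533, 0.846, 0.001]
wrist_force: [-3.3, -3.2, 14.0]
opening: 0.128
grasp_force: 102.6
```

```bash
python3 -c "
from h import *
st()"
```

```text
t 5.3 pos [0.5376 0.2288 0.0614] yaw 25.63 tq [-0.351  0.662 -0.665] F [-3.3 -3.2 14. ] open 0.128 gf 102.6
```

Request:
send_rows(dr=[[0,0,-0.3],[0,0,-0.65],[0,0,-0.65],[0,0,-0.65],[0,0,-0.65],[0,0,-0.65],[0,0,-0.65],[0,0,-0.65]], xyz=[[0,0,0],[0,0,0],[0,0,0],[0,0,0],[0,0,0],[0,0,0],[0,0,0],[0,0,0]], jaw=[0,0,0,0,0,0,0,0])

```text
time_s: 6.3
eef_pos: [0.5375, 0.2288, 0.0615]
eef_rot: [0.001, 0.504, 0.864, 0.001]
wrist_force: [-4.2, -3.4, 13.7]
opening: 0.13
grasp_force: 103.3
```

```bash
python3 -c "
from h import *
st()"
```

```text
t 6.3 pos [0.5375 0.2288 0.0615] yaw 29.49 tq [-0.26   0.699 -0.928] F [-4.2 -3.4 13.7] open 0.13 gf 103.3
```

Request:
send_rows(dr=[[0,0,1.0],[0,0,2.1],[0,0,3.2],[0,0,4.2],[0,0,5.2],[0,0,6.0],[0,0,6.2],[0,0,6.2]], xyz=[[0,0,0],[0,0,0],[0,0,0],[0,0,0],[0,0,0],[0,0,0],[0,0,0],[0,0,0]], jaw=[0,0,0,0,0,0,0,0])

```text
time_s: 7.3
eef_pos: [0.5377, 0.2288, 0.0614]
eef_rot: [0.001, 0.752, 0.659, 0.001]
wrist_force: [-4.0, -3.2, 14.1]
opening: 0.13
grasp_force: 102.0
```

```bash
python3 -c "
from h import *
st()"
```

```text
t 7.3 pos [0.5377 0.2288 0.0614] yaw -7.53 tq [-0.463  0.484  0.4  ] F [-4.  -3.2 14.1] open 0.13 gf 102.0
```

Request:
send_rows(dr=[[0,0,0.4],[0,0,0.8],[0,0,1.1],[0,0,1.3],[0,0,1.3],[0,0,1.3],[0,0,1.3],[0,0,1.3]], xyz=[[0,0,0],[0,0,0],[0,0,0],[0,0,0],[0,0,0],[0,0,0],[0,0,0],[0,0,0]], jaw=[0,0,0,0,0,0,0,0])

```text
time_s: 8.3
eef_pos: [0.5378, 0.2287, 0.0614]
eef_rot: [0.001, 0.795, 0.607, 0.001]
wrist_force: [-3.3, -2.2, 13.0]
opening: 0.127
grasp_force: 102.1
```

```bash
python3 -c "
from h import *
st()"
```

```text
t 8.3 pos [0.5378 0.2287 0.0614] yaw -15.28 tq [-0.504  0.42   0.551] F [-3.3 -2.2 13. ] open 0.127 gf 102.1
```

Request:
send_rows(dr=[[0,0,0.4],[0,0,0.8],[0,0,0.9],[0,0,0.9],[0,0,0.9],[0,0,0.9],[0,0,0.9],[0,0,0.9]], xyz=[[0,0,0],[0,0,0],[0,0,0],[0,0,0],[0,0,0],[0,0,0],[0,0,0],[0,0,0]], jaw=[0,0,0,0,0,0,0,0])

```text
time_s: 9.3
eef_pos: [0.5378, 0.2287, 0.0614]
eef_rot: [0.001, 0.822, 0.569, 0.001]
wrist_force: [-2.8, -2.2, 12.9]
opening: 0.128
grasp_force: 102.4
```

```bash
python3 -c "
from h import *
st()"
```

```text
t 9.3 pos [0.5378 0.2287 0.0614] yaw -20.63 tq [-0.511  0.482  0.989] F [-2.8 -2.2 12.9] open 0.128 gf 102.4
```

Request:
send_rows(dr=[[0,0,-1.0],[0,0,-2.1],[0,0,-3.2],[0,0,-4.2],[0,0,-5.2],[0,0,-5.8],[0,0,-6.0],[0,0,-6.0]], xyz=[[0,0,0],[0,0,0],[0,0,0],[0,0,0],[0,0,0],[0,0,0],[0,0,0],[0,0,0]], jaw=[0,0,0,0,0,0,0,0])

```text
time_s: 10.3
eef_pos: [0.5376, 0.2288, 0.0614]
eef_rot: [0.001, 0.608, 0.794, 0.001]
wrist_force: [-4.3, -2.6, 14.3]
opening: 0.127
grasp_force: 102.2
```

```bash
python3 -c "
from h import *
st()"
```

```text
t 10.3 pos [0.5376 0.2288 0.0614] yaw 15.18 tq [-0.358  0.602 -0.343] F [-4.3 -2.6 14.3] open 0.127 gf 102.2
```

(0.92−0.34)/4 = 0.145 rad → 1.4 units.

Request:
send_rows(dr=[[0,0,-0.4],[0,0,-0.8],[0,0,-1.2],[0,0,-1.4],[0,0,-1.4],[0,0,-1.4],[0,0,-1.4],[0,0,-1.4]], xyz=[[0,0,0],[0,0,0],[0,0,0],[0,0,0],[0,0,0],[0,0,0],[0,0,0],[0,0,0]], jaw=[0,0,0,0,0,0,0,0])

```text
time_s: 11.3
eef_pos: [0.5376, 0.2288, 0.0614]
eef_rot: [0.001, 0.548, 0.836, 0.001]
wrist_force: [-4.8, -2.4, 14.2]
opening: 0.128
grasp_force: 102.5
```

```bash
python3 -c "
from h import *
st()"
```

```text
t 11.3 pos [0.5376 0.2288 0.0614] yaw 23.53 tq [-0.282  0.606 -0.634] F [-4.8 -2.4 14.2] open 0.128 gf 102.5
```

Request:
send_rows(dr=[[0,0,-0.4],[0,0,-0.7],[0,0,-0.7],[0,0,-0.7],[0,0,-0.7],[0,0,-0.7],[0,0,-0.7],[0,0,-0.7]], xyz=[[0,0,0],[0,0,0],[0,0,0],[0,0,0],[0,0,0],[0,0,0],[0,0,0],[0,0,0]], jaw=[0,0,0,0,0,0,0,0])

```text
time_s: 12.3
eef_pos: [0.5375, 0.2289, 0.0614]
eef_rot: [0.001, 0.517, 0.856, 0.001]
wrist_force: [-5.1, -2.7, 15.1]
opening: 0.124
grasp_force: 103.3
```

```bash
python3 -c "
from h import *
st()"
```

```text
t 12.3 pos [0.5375 0.2289 0.0614] yaw 27.69 tq [-0.298  0.665 -0.924] F [-5.1 -2.7 15.1] open 0.124 gf 103.3
```

Request:
send_rows(dr=[[0,0,1.0],[0,0,2.1],[0,0,3.2],[0,0,4.2],[0,0,5.2],[0,0,5.9],[0,0,6.1],[0,0,6.1]], xyz=[[0,0,0],[0,0,0],[0,0,0],[0,0,0],[0,0,0],[0,0,0],[0,0,0],[0,0,0]], jaw=[0,0,0,0,0,0,0,0])

```text
time_s: 13.3
eef_pos: [0.5378, 0.2288, 0.0614]
eef_rot: [0.001, 0.759, 0.651, 0.001]
wrist_force: [-4.5, -2.2, 13.5]
opening: 0.128
grasp_force: 102.0
```

```bash
python3 -c "
from h import *
st()"
```

```text
t 13.3 pos [0.5378 0.2288 0.0614] yaw -8.73 tq [-0.466  0.474  0.429] F [-4.5 -2.2 13.5] open 0.128 gf 102.0
```

Request:
send_rows(dr=[[0,0,0.4],[0,0,0.8],[0,0,1.1],[0,0,1.2],[0,0,1.2],[0,0,1.2],[0,0,1.2],[0,0,1.2]], xyz=[[0,0,0],[0,0,0],[0,0,0],[0,0,0],[0,0,0],[0,0,0],[0,0,0],[0,0,0]], jaw=[0,0,0,0,0,0,0,0])

```text
time_s: 14.3
eef_pos: [0.5378, 0.2287, 0.0615]
eef_rot: [0.001, 0.798, 0.603, 0.001]
wrist_force: [-3.5, -3.5, 14.2]
opening: 0.126
grasp_force: 102.1
```

```bash
python3 -c "
from h import *
st()"
```

```text
t 14.3 pos [0.5378 0.2287 0.0615] yaw -15.88 tq [-0.432  0.492  0.651] F [-3.5 -3.5 14.2] open 0.126 gf 102.1
```

Request:
send_rows(dr=[[0,0,0.4],[0,0,0.65],[0,0,0.65],[0,0,0.65],[0,0,0.65],[0,0,0.65],[0,0,0.65],[0,0,0.65]], xyz=[[0,0,0],[0,0,0],[0,0,0],[0,0,0],[0,0,0],[0,0,0],[0,0,0],[0,0,0]], jaw=[0,0,0,0,0,0,0,0])

```text
time_s: 15.3
eef_pos: [0.5378, 0.2287, 0.0615]
eef_rot: [0.001, 0.818, 0.575, 0.001]
wrist_force: [-3.1, -2.9, 13.4]
opening: 0.128
grasp_force: 102.3
```

```bash
python3 -c "
from h import *
st()"
```

```text
t 15.3 pos [0.5378 0.2287 0.0615] yaw -19.75 tq [-0.499  0.475  0.841] F [-3.1 -2.9 13.4] open 0.128 gf 102.3
```

Request:
send_rows(dr=[[0,0,-1.0],[0,0,-2.1],[0,0,-3.2],[0,0,-4.2],[0,0,-5.2],[0,0,-5.8],[0,0,-6.0],[0,0,-6.0]], xyz=[[0,0,0],[0,0,0],[0,0,0],[0,0,0],[0,0,0],[0,0,0],[0,0,0],[0,0,0]], jaw=[0,0,0,0,0,0,0,0])

```text
time_s: 16.3
eef_pos: [0.5376, 0.2288, 0.0614]
eef_rot: [0.001, 0.601, 0.799, 0.001]
wrist_force: [-3.5, -2.6, 13.2]
opening: 0.127
grasp_force: 102.0
```

```bash
python3 -c "
from h import *
st()"
```

```text
t 16.3 pos [0.5376 0.2288 0.0614] yaw 16.13 tq [-0.34  0.56 -0.1 ] F [-3.5 -2.6 13.2] open 0.127 gf 102.0
```

Request:
send_rows(dr=[[0,0,-0.4],[0,0,-0.8],[0,0,-1.2],[0,0,-1.6],[0,0,-1.9],[0,0,-1.9],[0,0,-1.9],[0,0,-1.9]], xyz=[[0,0,0],[0,0,0],[0,0,0],[0,0,0],[0,0,0],[0,0,0],[0,0,0],[0,0,0]], jaw=[0,0,0,0,0,0,0,0])

```text
time_s: 17.3
eef_pos: [0.5375, 0.2288, 0.0614]
eef_rot: [0.001, 0.519, 0.855, 0.001]
wrist_force: [-5.0, -1.9, 14.0]
opening: 0.129
grasp_force: 102.1
```

```bash
python3 -c "
from h import *
st()"
```

```text
t 17.3 pos [0.5375 0.2288 0.0614] yaw 27.52 tq [-0.255  0.659 -0.101] F [-5.  -1.9 14. ] open 0.129 gf 102.1
```

Request:
send_rows(dr=[[0,0,-1.0],[0,0,-2.3],[0,0,-3.6],[0,0,-5.0],[0,0,-6.4],[0,0,-7.8],[0,0,-9.0],[0,0,-9.8]], xyz=[[0,0,0],[0,0,0],[0,0,0],[0,0,0],[0,0,0],[0,0,0],[0,0,0],[0,0,0]], jaw=[0,0,0,0,0,0,0,0])

```text
time_s: 18.3
eef_pos: [0.5372, 0.2286, 0.0614]
eef_rot: [0.001, 0.031, 1.0, -0.0]
wrist_force: [-5.9, -3.8, 16.4]
opening: 0.128
grasp_force: 102.4
```

```bash
python3 -c "
from h import *
st()"
```

```text
t 18.3 pos [0.5372 0.2286 0.0614] yaw 86.49 tq [-0.351  1.049 -0.163] F [-5.9 -3.8 16.4] open 0.128 gf 102.4
```

Request:
send_rows(dr=[[0,0,0],[0,0,0],[0,0,0],[0,0,0],[0,0,0],[0,0,0],[0,0,0],[0,0,0]], xyz=[[0,0,0],[0,0,0],[0,0,0],[0,0,0],[0,0,-2],[0,0,-5],[0,0,-9],[0,0,-13]], jaw=[30,50,60,60,60,60,60,60])

```text
time_s: 19.3
eef_pos: [0.5365, 0.2289, 0.1916]
eef_rot: [0.001, 0.032, 0.999, 0.0]
wrist_force: [-0.5, -0.3, 0.3]
opening: 0.599
grasp_force: 0.0
```

```bash
python3 - <<'E'
from h import *
st()
for i in range(3): ctrl.camera('wrist')
plan([.5432,.1345,.16],4.0)
c=ctrl.calibration('top'); T=np.linalg.inv(c['world_from_camera'])
im=ctrl.camera('top')
cv2.imwrite('pics/t1.png',cv2.resize(im[150:280,120:280,::-1],None,fx=4,fy=4,interpolation=cv2.INTER_CUBIC))
E
```

```text
t 19.3 pos [0.5365 0.2289 0.1916] yaw 86.32 tq [ 0.015 -0.     0.078] F [-0.5 -0.3  0.3] open 0.599 gf 0.0
t 19.45 xyz [-1.06 -9.45  3.33] dr [ 0.06  0.04 13.72] q [ 0.2   0.25  1.64  0.    1.24 -1.31]
```

View pics/t1.png

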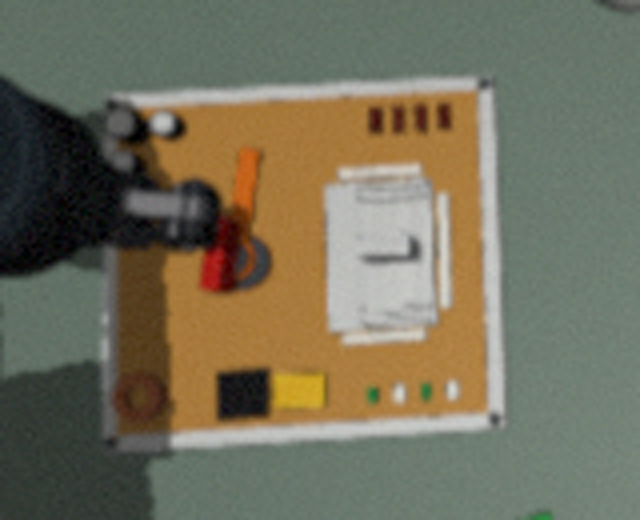

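Request:
send_rows(dr=[[0,0,1.7],[0,0,3.4],[0,0,5.1],[0,0,6.8],[0,0,8.5],[0,0,10.2],[0,0,11.9],[0,0,13.72]], xyz=[[-0.1,-1.2,0.4],[-0.3,-2.4,0.8],[-0.4,-3.6,1.2],[-0.5,-4.8,1.7],[-0.6,-6,2.1],[-0.8,-7.2,2.5],[-0.9,-8.4,2.9],[-1.06,-9.45,3.3]], jaw=[60,60,60,60,60,60,60,60])

```text
time_s: 20.5
eef_pos: [0.5399, 0.1334, 0.1546]
eef_rot: [-0.001, 0.683, 0.73, -0.001]
wrist_force: [1.0, -0.0, 0.3]
opening: 0.599
grasp_force: 0.0
```

```bash
python3 - <<'E'
from h import *
for i in range(3): ctrl.camera('wrist')
st();plan([.5432,.1345,.053],4.0)
E
```

```text
t 20.65 pos [0.54   0.1336 0.1549] yaw 4.3 tq [ 0.012  0.013 -0.038] F [-0.5  0.8  0. ] open 0.597 gf 0.0
t 20.65 xyz [ 0.07  0.35 10.19] dr [-0.02 -0.    0.05] q [ 0.03  0.25  1.73  0.    1.16 -0.05]
```

Request:
send_rows(dr=[[0,0,0.05],[0,0,0.05],[0,0,0.05],[0,0,0.05],[0,0,0.05],[0,0,0.05],[0,0,0.05],[0,0,0.05]], xyz=[[0.05,0.35,2],[0.07,0.35,4.5],[0.07,0.35,7],[0.07,0.35,9],[0.07,0.35,10.2],[0.07,0.35,10.2],[0.07,0.35,10.2],[0.07,0.35,10.2]], jaw=[60,60,60,60,60,60,50,35])

```text
time_s: 21.65
eef_pos: [0.5451, 0.1349, 0.0549]
eef_rot: [0.001, 0.683, 0.731, 0.001]
wrist_force: [0.1, 0.6, -0.0]
opening: 0.355
grasp_force: 0.0
```

```bash
python3 - <<'E'
from h import *
st();plan([.5432,.1345,.052],4.0)
E
```

```text
t 21.65 pos [0.5451 0.1349 0.0549] yaw 3.89 tq [0.001 0.018 0.007] F [ 0.1  0.6 -0. ] open 0.355 gf 0.0
t 21.65 xyz [-0.03 -0.2   0.29] dr [ 0.02  0.   -0.02] q [ 0.03  0.4   1.77  0.    0.97 -0.04]
```

Close, with a small correction, then lift in the next call.

Request:
send_rows(dr=[[0,0,0],[0,0,0],[0,0,0],[0,0,0],[0,0,0],[0,0,0],[0,0,0],[0,0,0]], xyz=[[0,-0.2,0.1],[0,-0.2,0.1],[0,-0.2,0.1],[0,-0.2,0.1],[0,-0.2,0.1],[0,-0.2,0.1],[0,-0.2,0.1],[0,-0.2,0.1]], jaw=[30,20,10,0,0,0,0,0])

```text
time_s: 22.65
eef_pos: [0.5426, 0.1347, 0.0534]
eef_rot: [0.0, 0.683, 0.731, 0.0]
wrist_force: [-2.1, -0.2, 5.7]
opening: 0.13
grasp_force: 59.5
```

```bash
python3 - <<'E'
from h import *
st()
E
```

```text
t 22.65 pos [0.5426 0.1347 0.0534] yaw 3.88 tq [-0.013  0.269  0.015] F [-2.1 -0.2  5.7] open 0.13 gf 59.5
```

Request:
send_rows(dr=[[0,0,0],[0,0,0],[0,0,0],[0,0,0],[0,0,0],[0,0,0],[0,0,0],[0,0,0]], xyz=[[0,0,-0.5],[0,0,-1.5],[0,0,-3],[0,0,-4.5],[0,0,-6],[0,0,-7.5],[0,0,-8],[0,0,-8]], jaw=[0,0,0,0,0,0,0,0])

```text
time_s: 23.65
eef_pos: [0.5425, 0.1347, 0.1334]
eef_rot: [0.0, 0.683, 0.731, 0.0]
wrist_force: [-0.9, 0.3, -2.6]
opening: 0.133
grasp_force: 58.5
```

```bash
python3 - <<'E'
from h import *
st()
cv2.imwrite('pics/w2.png',ctrl.camera('wrist')[:,:,::-1])
# tray yaw 13.5; hs centre = TCP + R(hs yaw)*(0,10mm): grip sits at hs (0,-10)
a=np.radians(13.5); t=np.array([.479,-.173])-np.array([-np.sin(a),np.cos(a)])*.010
print(t)
plan([*t,.13],13.5)
E
```

```text
t 23.65 pos [0.5425 0.1347 0.1334] yaw 3.88 tq [-0.049  0.025  0.006] F [-0.9  0.3 -2.6] open 0.133 gf 58.5
[ 0.48133445 -0.1827237 ]
t 23.7 xyz [-31.26  -8.22   0.28] dr [-0.  -0.  -1.6] q [ 0.03  0.28  1.74 -0.    1.12 -0.04]
```

View pics/w2.png

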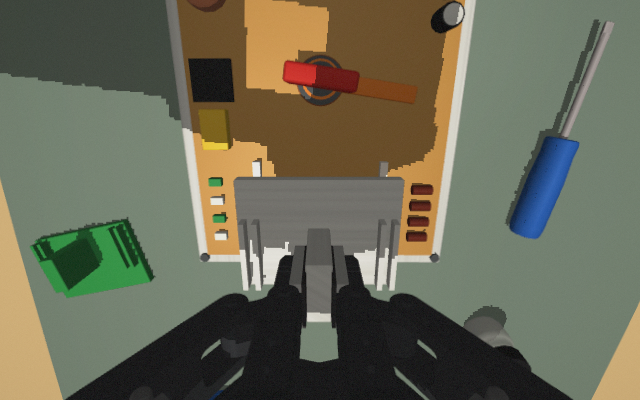

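Request:
send_rows(dr=[[0,0,-0.1],[0,0,-0.3],[0,0,-0.6],[0,0,-0.9],[0,0,-1.2],[0,0,-1.4],[0,0,-1.6],[0,0,-1.6]], xyz=[[-2.5,-0.7,0],[-7,-1.8,0],[-12,-3.2,0],[-17,-4.5,0],[-22,-5.8,0],[-26.5,-7,0],[-30,-7.9,0],[-31.3,-8.2,0.3]], jaw=[0,0,0,0,0,0,0,0])

```text
time_s: 24.7
eef_pos: [0.4812, -0.1849, 0.1295]
eef_rot: [-0.0, 0.62, 0.784, -0.0]
wrist_force: [1.2, -0.1, -2.7]
opening: 0.132
grasp_force: 58.6
```

```bash
python3 - <<'E'
from h import *
for i in range(3): ctrl.camera('wrist')
st()
plan([.4813,-.1827,.0445],13.5)
E
```

```text
t 24.85 pos [ 0.4812 -0.1827  0.1292] yaw 13.4 tq [ 0.046 -0.019  0.017] F [-1.2  1.4 -2.3] open 0.133 gf 58.6
t 24.85 xyz [-0.02  0.01  8.47] dr [-0.01 -0.02 -0.02] q [-0.59  0.2   1.86  0.    1.09 -0.83]
```

Request:
send_rows(dr=[[0,0,0],[0,0,0],[0,0,0],[0,0,0],[0,0,0],[0,0,0],[0,0,0],[0,0,0]], xyz=[[0,0,1.5],[0,0,3.2],[0,0,5],[0,0,6.5],[0,0,7.6],[0,0,8.2],[0,0,8.4],[0,0,8.4]], jaw=[0,0,0,0,0,0,0,0])

```text
time_s: 25.85
eef_pos: [0.482, -0.1833, 0.0463]
eef_rot: [0.0, 0.619, 0.785, 0.0]
wrist_force: [0.1, 0.7, -2.5]
opening: 0.126
grasp_force: 58.6
```

```bash
python3 - <<'E'
from h import *
st()
E
```

```text
t 25.85 pos [ 0.482  -0.1833  0.0463] yaw 13.47 tq [-0.039 -0.047 -0.016] F [ 0.1  0.7 -2.5] open 0.126 gf 58.6
```

Request:
send_rows(dr=[[0,0,0],[0,0,0],[0,0,0],[0,0,0],[0,0,0],[0,0,0],[0,0,0],[0,0,0]], xyz=[[0,0,0.1],[0,0,0.15],[0,0,0.2],[0,0,0.25],[0,0,0.25],[0,0,0.25],[0,0,0.25],[0,0,0.25]], jaw=[0,0,0,0,0,0,0,0])

```text
time_s: 26.85
eef_pos: [0.4818, -0.1831, 0.0435]
eef_rot: [0.0, 0.619, 0.785, -0.0]
wrist_force: [-0.5, 0.5, -2.4]
opening: 0.128
grasp_force: 58.6
```

```bash
python3 - <<'E'
from h import *
st()
E
```

```text
t 26.85 pos [ 0.4818 -0.1831  0.0435] yaw 13.48 tq [-0.027 -0.007 -0.036] F [-0.5  0.5 -2.4] open 0.128 gf 58.6
```

Not yet in contact; lower in small steps.

Request:
send_rows(dr=[[0,0,0],[0,0,0],[0,0,0],[0,0,0],[0,0,0],[0,0,0],[0,0,0],[0,0,0]], xyz=[[0,0,0.05],[0,0,0.1],[0,0,0.15],[0,0,0.2],[0,0,0.2],[0,0,0.2],[0,0,0.2],[0,0,0.2]], jaw=[0,0,0,0,0,0,0,0])

```text
time_s: 27.85
eef_pos: [0.4818, -0.1832, 0.0433]
eef_rot: [-0.0, 0.619, 0.785, -0.0]
wrist_force: [-7.8, 4.6, 17.4]
opening: 0.128
grasp_force: 61.8
```

```bash
python3 - <<'E'
from h import *
st()
E
```

```text
t 27.85 pos [ 0.4818 -0.1832  0.0433] yaw 13.5 tq [0.716 1.235 0.01 ] F [-7.8  4.6 17.4] open 0.128 gf 61.8
```

Seated (20 N). Open gently and lift clear.

Request:
send_rows(dr=[[0,0,0],[0,0,0],[0,0,0],[0,0,0],[0,0,0],[0,0,0],[0,0,0],[0,0,0]], xyz=[[0,0,-0.1],[0,0,-0.1],[0,0,-0.1],[0,0,-0.1],[0,0,-1],[0,0,-4],[0,0,-8],[0,0,-12]], jaw=[15,30,45,50,50,50,50,50])

```text
time_s: 28.85
eef_pos: [0.4816, -0.1831, 0.1631]
eef_rot: [0.0, 0.619, 0.785, -0.0]
wrist_force: [0.7, 0.4, 0.7]
opening: 0.501
grasp_force: 0.0
```

```bash
python3 - <<'E'
from h import *
for i in range(4): ctrl.camera('wrist')
st()
a=ctrl.camera('top'); s=ctrl.camera('wrist')
cv2.imwrite('pics/f.png',np.vstack([cv2.resize(a[150:290,120:400,::-1],(640,320)),cv2.resize(s[:,:,::-1],(448,280)) if 0 else cv2.copyMakeBorder(cv2.resize(s[:,:,::-1],(448,280)),0,0,0,192,0)]))
E
```

```text
t 29.05 pos [ 0.4822 -0.1834  0.1626] yaw 13.48 tq [ 0.017 -0.048 -0.   ] F [-0.7 -0.5 -0.4] open 0.501 gf 0.0
```

View pics/f.png

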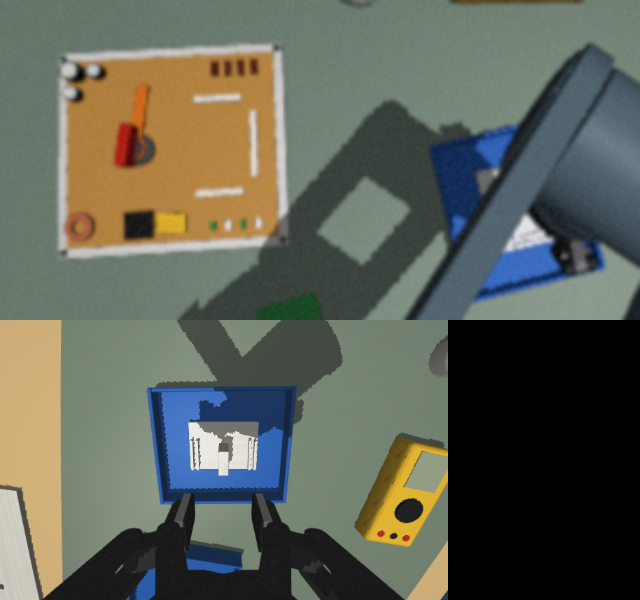

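The heat sink lies flat and centred in the near tray, the tongue (140,105 in the top view) points clear of the seat, and the gripper touches nothing.

```bash
python3 -c "
from bench import ctrl
print(ctrl.hand_in())"
```

```text
the job is handed in; nothing more can be done
None
```

I handed the job in at about 29 s, with no verdict returned: the latch broke free after four alternate strokes (measured torque peaked at about 0.99 N m) and stands at about 1.4 rad, and the heat sink sits flat and released in the near blue tray.

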